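Stamp the plain soap bar on the treadle press

ROBOT

A 6-joint arm with a two-finger parallel gripper is mounted at the origin on a cart in front of the work surface, level with it; the furniture and walls round the work are solid. World frame = base frame: x ahead of the robot, y to its left, z up, the work surface at z = 0. Lengths are in m, angles in rad, forces in N, time in s.
With the tool pointing down it reaches from about 0.425 to 1.125 m from the base axis. Payload 14.9 kg.
Tool frame: the origin (TCP) lies midway between the tips of the shut fingers; the grasp point (between the pads) lies 19 mm behind it (arm.grasp_offset is the distance from the TCP to the grasp point, in m); z points along the fingers, y is the line along which they close (so a half turn about z gives the same grasp; the last joint's range is limited). The gripper opens to 91 mm and grips with 3 to 60 N. Pads are 32 mm wide; open, the fingers measure 118 mm over their backs; the gripper's body (76 mm by 178 mm) begins 60 mm behind the grasp point.
Start: joints at [1.15, 0.379, 1.734, -0, 1.028, -0.033], TCP at [0.265, 0.648, 0.214] pointing down, gripper open.
Joint ranges: [-2.77, 2.77], [-0.74, 2.19], [0, 2.66], [-1.06, 4.2], [0.31, 2.87], [-3.08, 3.08]. Speed limits (rad/s): [1.89, 1.89, 2.39, 3.14, 3.14, 3.14].

INTERFACE

Orientations are given as a rotation vector (axis times angle).
In Python, from workcell import arm gives the robot as it stands.
- The arm moves only by the shell command python3 -m inch 'ROWS' [OPENING] [FORCE]. ROWS is JSON, a list of rows, each an object with "travel": the shift along the tool's x, y, z in cm, a list of three; "dr": the turn, a rotation vector about the tool's x, y, z in rad, a list of three. A call has 1 to 8 rows; each row is the pose to reach, as a shift and turn from the pose commanded when the call began, along the tool's axes at that moment; what a row does not reach only later rows make up. A row lasts 1/8 s, in which the tool goes at most 62.5 mm and 10.7 degrees, less where a joint would pass 70% of its speed; a pose out of reach is approached as far as the arm can. A call with a gripper value outside its range is refused whole. OPENING is the closure, from -1 (fully open) to 1 (shut), set as the call begins (- or left out, the last holds). The fingers move at their own pace and stop on an object; FORCE is the grip in N (left out, the last holds). Time passes only in rows, so rows that repeat a pose let the fingers close. It gives the time, the measured TCP pose, the force, the opening and the grip force at its end, in the units of the state.
- arm.get_state(): the state, without advancing time (a new reading comes with each control period).
- arm.get_image(name): name is "side" or "top"; returns a dict with "frame" (400x640x3 uint8, blue, green, red), "fx", "fy", "cx", "cy" (pixels), "position" and "orientation" of the camera in the world. Camera axes: x right, y down, z forward; pixel columns grow to the right and rows downward; lengths in m; the calibration is good to about 2 mm. A picture is of the moment at which its call begins. There is no depth.
- arm.sign_off(): hands the job in; it is judged then, once.
Trained networks look in the newest picture that a camera, given by its name, has taken for a name from the list of things; names that differ only in an ending like _2 or _b are one class to them, and where a whole thing is asked for, a point or a joint stands for the part that bears it (a point fixed in the world has none). Each returns a list of dicts, best first, with "score" (0 to 1); they miss things now and then, are a little off and sometimes report something else, mostly with a low value. They report only what shows in the picture. A call takes as long as a camera call. They do not tell look-alikes from the thing itself.
- arm.boxes_of(camera, name): "pixel" ([column, row] in pixels, amid what is visible of it).
The state is a dict: "t": time; "q": joint angles; "dq": joint speeds; "joint_torque": joint torques, N m; "tool_pos": TCP position; "ee_rot": TCP orientation; "force": force on the tool from outside, world axes, zero at the start; "ft_torque": the same for the moment, N m; "grip_width": opening from 0.0 (shut) to 1.0 (fully open); "grasp_force": force on a finger pad.
Only numpy, scipy, OpenCV 4.12 (cv2) and the standard library are available. Lean on these libraries where they do the work, as an engineer would, in place of code of your own. Each camera call takes 0.05 s, during which the arm holds its last target. There are 200 camera calls.

TASK

Two of the soap bars in the wooden curing rack carry the leaf stamp already; the plain green one does not. Take the green bar out, lay it flat in the nest of the stamping press with its length along the press, then press the treadle right down to its stop so that the die stamps the bar's face, and let the treadle come back up. Leave the stamped bar lying in the nest and the two cream bars standing in the rack.

Things in the scene. Friction and masses are not known exactly. Their poses are not given: they have to be found in the camera images.
- green_bar_mid (a point): Centre of the plain sage-green soap bar, 80 x 25 x 55 mm (own x, y, z), 0.11 kg. Starts standing on its long edge (own z up) in one of the rack's three places; which one varies. Its two 80 x 55 mm faces are alike; either may be stamped. On the counter it stands by itself on that edge and topples onto a face when pushed along its y near the top.
- cream_bar_1_mid (a point): Centre of a cream soap bar of the same size, leaf-stamped on both faces, standing on edge in the rack; not to be disturbed.
- cream_bar_2_mid (a point): Centre of the other leaf-stamped cream bar, standing on edge in the rack; not to be disturbed.
- rack: Light wooden curing rack, fixed, 76 x 178 mm (own x, y); origin at its centre on the counter. Bars stand 60 mm apart along its y, their length along its x. They rest on two rails 16 mm high and 16 mm wide, 30 mm either side of the centre along x, between pegs that rise 16 mm above the rails. Between the rails, beside the middle of each bar, there is free room for fingers down to the counter.
- press: Blue stamping press, fixed. Origin on the counter under the nest's centre; x from the treadle to the rear hinge, y across, z up. Base 88 mm wide, from 75 mm in front of the origin to 140 mm behind it; the treadle stands out in front, to 180 mm. The die arm stands folded up behind, hinged 112 mm behind the origin, top about 200 mm above the counter; the nest is open from above.
- nest (a point): Centre of the nest's white floor, 20 mm above the counter; axes as the press's. A bar lies flat in it, length along x: end stops leave 89 mm for its length, two 8 mm pins a side (30 mm either way along x) leave 64 mm for its width; all are 8 mm high. Between the pins 50 mm along x is free for fingers on each side; the floor ends 42 mm to either side of the centre.
- treadle (a joint): Angle of the hinged spring treadle: 0 up at rest, 0.50 rad at its stop. Hinge across the press, 64 mm in front of the nest's centre, 34 mm above the counter. A linkage swings the die arm over from behind and the last of the travel brings the die onto the bar. About 4 N at the pad moves it, some 15 N brings it to the stop once the die is on the bar. It springs back when let go.
- pad (a point): Middle of the top of the ribbed black rubber pad on the treadle, 64 x 56 mm; own z out of the pad. At rest it slopes up towards the robot by 0.40 rad, top middle 74 mm above the counter; at the stop it slopes 0.10 rad the other way and its middle is 38 mm lower. Press it from above.
- die: Brass stamping die, 52 x 36 x 9 mm, sprung, at the end of the folded-up press arm; origin at the centre of its back. It reaches the bar only as the treadle nears its stop.
Mind the look-alikes: they are no part of the job. Of the things that look like the part that bears green_bar_mid, the larger one is meant.

How it is judged:
On the way, in this order (a step that is already met when the one before it is completed fails the run):
1. the green bar lies flat in the nest, let go, with the treadle up (horizontal distance between green_bar_mid and nest below 0.01 m and angle between the y axis of green_bar_mid and the z axis of nest, either way round below 0.1 rad and angle between the x axis of green_bar_mid and the x axis of nest, either way round below 0.25 rad and z of green_bar_mid in the frame of nest below 0.016 m and contact force between the fingers and green_bar below 0.3 N and value of joint treadle below 0.06 rad), for 0.2 s.
2. the gripper presses the treadle down to its stop (above 0.46 of 0.50 rad) and the die bears on the bar in the nest with more than 1 N (value of joint treadle above 0.46 rad and contact force between die and green_bar above 1 N and contact force between any of the fingers, the arm and press above 1 N and horizontal distance between green_bar_mid and nest below 0.01 m), for 0.2 s.
At the end, for the whole second after the job is handed in: The green bar lies flat and at rest on the floor of the nest (centre within 10 mm, length along the press within 0.25 rad), the treadle is back up (below 0.06 rad), and both cream bars stand where they stood (within 20 mm) (horizontal distance between green_bar_mid and nest below 0.01 m and angle between the y axis of green_bar_mid and the z axis of nest, either way round below 0.1 rad and angle between the x axis of green_bar_mid and the x axis of nest, either way round below 0.25 rad and z of green_bar_mid in the frame of nest below 0.016 m and value of joint treadle below 0.06 rad and linear speed of green_bar below 0.02 m/s and distance of each of cream_bar_1_mid, cream_bar_2_mid from where it was at the start of the episode below 0.02 m); the robot touches nothing.
It fails at once if a cream bar is knocked over or shifted by more than 20 mm (distance of any of cream_bar_1_mid, cream_bar_2_mid from where it was at the start of the episode above 0.02 m or angle between any of cream_bar_1_mid, cream_bar_2_mid's own z axis and vertical above 0.5 rad).
It also fails if it takes over 67 s, if anything falls off the work surface, if the arm or the gripper's body presses on something with over 40 N, if the wrist force passes 120 N, or if a joint passes its speed limit or range.

## Working session

There is one attempt and no reset: what is moved stays moved. The work goes in short steps, Python scripts to look and compute and a shell command to move; the robot and the scene stay as the last step left them, time stands still between calls to the robot, and variables do not carry over. Pictures are saved under pics/ and viewed, at most 10 in all, crops included, and the job is handed in when it is done.

```bash
mkdir -p pics; ls; python3 - <<'E'
from workcell import arm
import cv2,numpy as np
for c in ["top","side"]:
    im=arm.get_image(c); cv2.imwrite(f"pics/{c}0.png",im["frame"])
    print(c,{k:np.round(im[k],4).tolist() for k in im if k!="frame"})
    for n in ["green_bar_mid","cream_bar_1_mid","rack","press","nest","pad","treadle","die"]:
        try: print(n,[(np.round(d["pixel"]).tolist(),round(d["score"],2)) for d in arm.boxes_of(c,n)])
        except Exception as e: print(n,e)
s=arm.get_state();print(s)
E
```

```text
pics
top {'fx': 391.736, 'fy': 391.736, 'cx': 320.238, 'cy': 205.3906, 'position': [0.4079, 0.1633, 0.9507], 'orientation': [-2.1653, 2.1226, -0.2039]}
green_bar_mid [([274.0, 200.0], 0.91), ([335.0, 268.0], 0.66)]
cream_bar_1_mid [([249.0, 194.0], 0.87)]
rack [([285.0, 205.0], 0.92)]
press [([374.0, 195.0], 0.65)]
nest [([369.0, 196.0], 0.69)]
pad [([372.0, 245.0], 0.61)]
treadle [([373.0, 248.0], 0.85)]
die [([380.0, 143.0], 0.76)]
side {'fx': 462.7034, 'fy': 462.7034, 'cx': 322.5041, 'cy': 204.2647, 'position': [0.5852, 1.1255, 0.4964], 'orientation': [-0.0426, -2.5554, 1.7759]}
green_bar_mid [([375.0, 243.0], 0.83), ([306.0, 275.0], 0.36)]
cream_bar_1_mid [([308.0, 275.0], 0.91), ([321.0, 287.0], 0.31), ([306.0, 251.0], 0.15)]
rack []
press [([298.0, 227.0], 0.78), ([306.0, 251.0], 0.47)]
nest [([294.0, 229.0], 0.96)]
pad [([350.0, 210.0], 0.87)]
treadle [([349.0, 211.0], 0.66)]
die [([266.0, 170.0], 0.67)]
{'t': 0.9, 'q': array([ 1.14973806e+00,  3.78877470e-01,  1.73420579e+00,  7.43026772e-06,
        1.02851323e+00, -3.32981697e-02]), 'dq': array([-0.00091984, -0.00027842, -0.00053605, -0.00159944, -0.00038976,
       -0.00072295]), 'joint_torque': array([ 5.02495641e-04, -7.63652945e+01, -4.34764051e+01,  6.51911320e-02,
        3.87167092e-02,  2.38075586e-05]), 'tool_pos': array([0.26468683, 0.64803717, 0.21394465]), 'ee_rot': array([-6.05287943e-01, -3.08272388e+00,  3.61610140e-06]), 'force': array([-0.10260675, -0.27525776,  0.38093607]), 'ft_torque': array([-0.00509018,  0.01832805,  0.05613585]), 'grasp_force': 0.0, 'grip_width': 0.9996440869554403}
```

```bash
python3 - <<'E'
import cv2
a=cv2.imread("pics/top0.png")[100:300,200:440]; cv2.imwrite("pics/topc.png",cv2.resize(a,None,fx=3,fy=3,interpolation=cv2.INTER_CUBIC)[:600,:720])
a=cv2.imread("pics/side0.png")[110:310,210:450]; cv2.imwrite("pics/sidec.png",cv2.resize(a,None,fx=3,fy=3,interpolation=cv2.INTER_CUBIC))
E
```

```text
(no output)
```

View pics/topc.png

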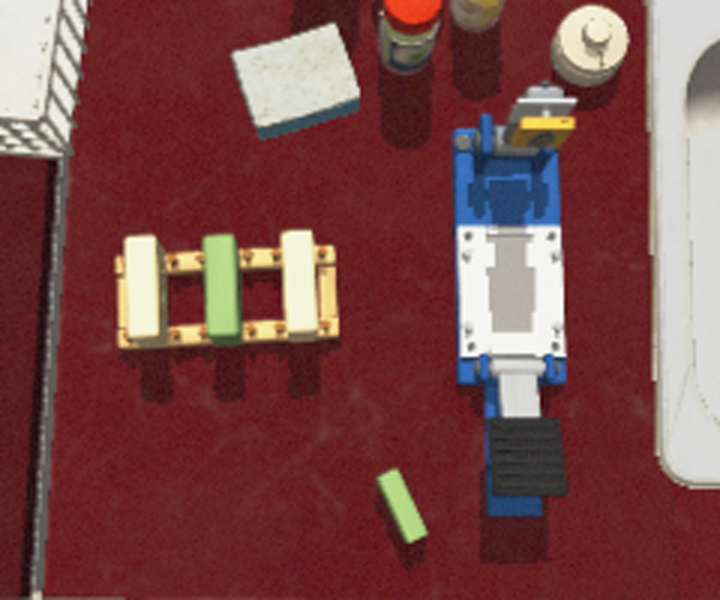

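View pics/sidec.png

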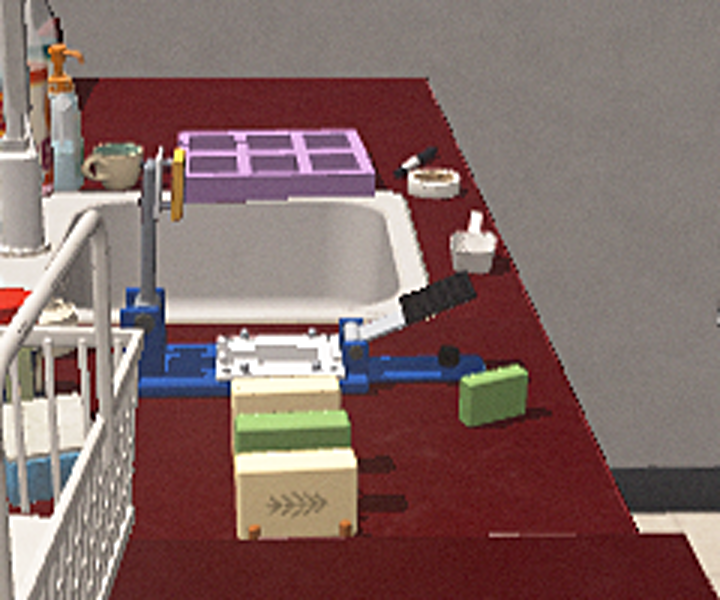

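The top view shows the large green bar in the middle rack slot at full-image (274,195), cream bars on either side, and the press nest at about (370,197) with the pad at (376,252). The small green block at (334,268) is the look-alike. The side view agrees, with the cream bars carrying the leaf stamp.

```bash
cat > h.py <<'E'
from workcell import arm
import cv2,numpy as np
from scipy.spatial.transform import Rotation as R
def ray(im,px,z):
    d=R.from_rotvec(im["orientation"]).apply([(px[0]-im["cx"])/im["fx"],(px[1]-im["cy"])/im["fy"],1])
    p=np.array(im["position"]); return p+d*(z-p[2])/d[2]
def proj(im,p):
    c=R.from_rotvec(im["orientation"]).inv().apply(np.array(p)-im["position"])
    return [im["cx"]+im["fx"]*c[0]/c[2],im["cy"]+im["fy"]*c[1]/c[2]]
def rect(im,mask,z,big=60):
    "rectangles (world centre, sides, yaw of long side) of blobs in mask, taken at height z"
    out=[]
    for c in cv2.findContours(mask.astype(np.uint8),cv2.RETR_EXTERNAL,cv2.CHAIN_APPROX_NONE)[0]:
        if cv2.contourArea(c)<big: continue
        w=np.array([ray(im,p[0],z)[:2] for p in c],np.float32)
        (x,y),(a,b),t=cv2.minAreaRect(w*1000)
        if a<b:a,b,t=b,a,t+90
        t=(t+90)%180-90
        out.append((round(x),round(y),round(a),round(b),round(t,1),np.round(c.mean((0,1))).tolist()))
    return out
E
python3 - <<'E'
from h import *
im=arm.get_image("top"); f=im["frame"]; hsv=cv2.cvtColor(f,cv2.COLOR_BGR2HSV).astype(int); H,S,V=hsv[...,0],hsv[...,1],hsv[...,2]
roi=np.zeros(f.shape[:2],bool); roi[165:300,230:410]=1
print("green z71",rect(im,roi&(H>35)&(H<75)&(S>50)&(V>140),.071))
print("greendark",rect(im,roi&(H>35)&(H<75)&(S>50),.071))
print("cream",rect(im,roi&(H>15)&(H<35)&(S>15)&(S<90)&(V>180),.071))
print("black pad",rect(im,roi&(V<75)&(S<60),.074))
print("blue",rect(im,roi&(H>98)&(H<125)&(S>120),.015))
w=roi&(S<40)&(V>120)
print("white z20",rect(im,w,.02))
print("wood",rect(im,roi&(H>8)&(H<25)&(S>85)&(V>120),.018))
# press dark dots & named pts
for n,p in dict(tl=(457,227),tr=(563,227),br=(565,357),bl=(459,357),p1=(467,257),p2=(555,258),p3=(467,327),p4=(554,327),hingeL=(455,130),fr=(566,384),fl=(459,384)).items():
    print(n,np.round(ray(im,(200+p[0]/3,100+p[1]/3),.024)[:2]*1000))
s=arm.get_state(); m=R.from_rotvec(s["ee_rot"]).as_matrix(); print(np.round(m,3))
E
```

```text
green z71 [(416, 112, 53, 16, 26.1, [334.0, 268.0]), (580, 253, 77, 23, 2.3, [273.0, 195.0])]
greendark [(416, 113, 53, 17, 26.0, [334.0, 268.0]), (576, 252, 84, 25, 2.3, [274.0, 196.0])]
cream [(585, 31, 73, 37, 1.2, [370.0, 193.0]), (576, 312, 77, 23, 2.9, [247.0, 195.0]), (584, 193, 78, 23, 4.3, [299.0, 193.0])]
black pad [(455, 20, 55, 55, 1.1, [375.0, 252.0])]
blue [(429, 22, 40, 35, -89.0, [369.0, 266.0]), (512, 48, 54, 28, 23.3, [360.0, 227.0]), (659, 26, 87, 23, -88.6, [369.0, 169.0])]
white z20 [(588, 322, 77, 20, 5.0, [247.0, 195.0]), (595, 195, 79, 20, 4.2, [299.0, 193.0]), (566, 24, 154, 86, 1.4, [370.0, 204.0])]
wood [(550, 283, 33, 17, -87.4, [262.0, 211.0]), (554, 221, 36, 18, -80.5, [288.0, 209.0]), (574, 337, 76, 16, 12.1, [241.0, 201.0]), (608, 289, 32, 17, -82.1, [261.0, 187.0]), (590, 174, 82, 18, 3.3, [308.0, 195.0]), (614, 213, 61, 35, -65.6, [291.0, 183.0])]
tl [640.  67.]
tr [642. -19.]
br [535. -20.]
bl [533.  65.]
p1 [615.  59.]
p2 [616. -13.]
p3 [558.  59.]
p4 [559. -11.]
hingeL [722.  69.]
fr [514. -20.]
fl [512.  65.]
[[-0.926  0.378 -0.   ]
 [ 0.378  0.926  0.   ]
 [ 0.    -0.    -1.   ]]
```

```bash
cat >> h.py <<'E'
def go(x,y,z,yaw):
    "print travel (cm) and dr to a tool-down pose at x,y,z with tool y at world angle 90+yaw deg (or its half turn)"
    s=arm.get_state(); r=R.from_rotvec(s["ee_rot"])
    t=r.inv().apply(np.array([x,y,z])-s["tool_pos"])*100
    a=np.radians(yaw); T=np.array([[-np.cos(a),-np.sin(a),0],[-np.sin(a),np.cos(a),0],[0,0,-1]]).T
    T=np.column_stack([[-np.cos(a),-np.sin(a),0],[-np.sin(a),np.cos(a),0],[0,0,-1]])
    print("travel",np.round(t,2).tolist(),"dr",np.round((r.inv()*R.from_matrix(T)).as_rotvec(),3).tolist())
E
python3 -c "
from h import *
go(.58,.253,.16,3.3)"
```

```text
travel [-44.13, -24.65, 5.39] dr [-0.0, -0.0, -0.445]
```

```bash
python3 -m inch '[{"travel":[-5.5,-3.1,0],"dr":[0,0,-0.06]},{"travel":[-11,-6.2,0],"dr":[0,0,-0.12]},{"travel":[-16.5,-9.3,0],"dr":[0,0,-0.18]},{"travel":[-22,-12.3,0],"dr":[0,0,-0.24]},{"travel":[-27.5,-15.4,0],"dr":[0,0,-0.3]},{"travel":[-33,-18.5,0],"dr":[0,0,-0.36]},{"travel":[-38.6,-21.6,2],"dr":[0,0,-0.42]},{"travel":[-44.1,-24.6,5.4],"dr":[0,0,-0.445]}]' 0 20; python3 -m inch '[{"travel":[0,0,0],"dr":[0,0,0]},{"travel":[0,0,0],"dr":[0,0,0]}]' ;python3 -c "
from h import *
go(.58,.253,.0245,3.3)
im=arm.get_image('side'); cv2.imwrite('pics/s1.png',cv2.resize(im['frame'][60:310,230:470],None,fx=2.4,fy=2.4))"
```

```text
t: 1.95
tool_pos: [0.5726, 0.2633, 0.1681]
ee_rot: [-0.091, 3.138, 0.001]
force: [1.2, 1.4, -0.3]
grip_width: 0.499
grasp_force: 0.0
t: 2.2
tool_pos: [0.5707, 0.265, 0.1676]
ee_rot: [0.089, -3.14, -0.0]
force: [0.7, -0.5, 0.7]
grip_width: 0.502
grasp_force: 0.0
travel [-0.86, -1.25, 14.31] dr [0.0, -0.0, -0.001]
```

View pics/s1.png

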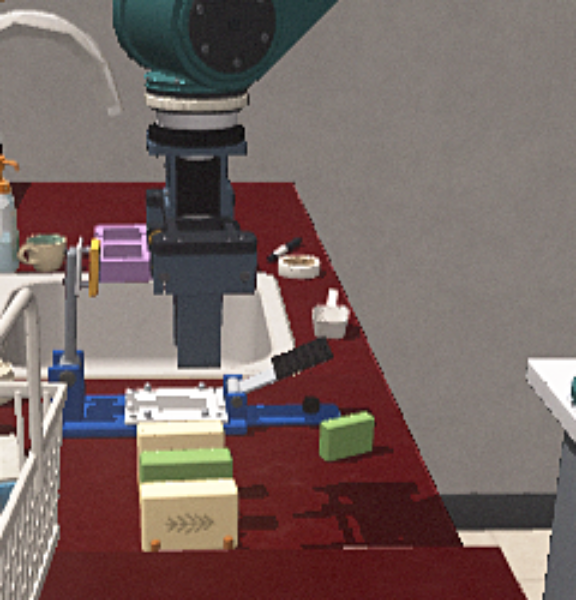

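The gripper hangs above the rack's middle slot with both cream bars undisturbed. Next I align it and go down.

```bash
python3 -m inch '[{"travel":[-0.9,-1.25,3],"dr":[0,0,0]},{"travel":[-0.9,-1.25,6],"dr":[0,0,0]},{"travel":[-0.9,-1.25,8.5],"dr":[0,0,0]},{"travel":[-0.9,-1.25,11],"dr":[0,0,0]},{"travel":[-0.9,-1.25,12.8],"dr":[0,0,0]},{"travel":[-0.9,-1.25,14.3],"dr":[0,0,0]},{"travel":[-0.9,-1.25,14.3],"dr":[0,0,0]},{"travel":[-0.9,-1.25,14.3],"dr":[0,0,0]}]' 0 20; python3 -c "
from h import *
go(.58,.253,.0245,3.3)"
```

```text
t: 3.25
tool_pos: [0.5809, 0.2531, 0.0251]
ee_rot: [-0.09, 3.139, 0.0]
force: [-0.1, 0.1, 0.5]
grip_width: 0.498
grasp_force: 0.0
travel [0.09, -0.01, 0.06] dr [0.0, 0.001, -0.0]
```

```bash
python3 -m inch '[{"travel":[0,0,0],"dr":[0,0,0]},{"travel":[0,0,0],"dr":[0,0,0]},{"travel":[0,0,0],"dr":[0,0,0]},{"travel":[0,0,0],"dr":[0,0,0]},{"travel":[0,0,0],"dr":[0,0,0]}]' 1 15; python3 -c "
from h import *
go(.46,.27,.009,1.3)"
```

```text
t: 3.88
tool_pos: [0.5807, 0.2529, 0.0249]
ee_rot: [-0.09, 3.14, 0.0]
force: [-1.1, -0.8, 5.7]
grip_width: 0.272
grasp_force: 15.0
travel [11.95, 2.4, 1.58] dr [0.0, 0.0, 0.035]
```

```bash
python3 -m inch '[{"travel":[0,0,-2],"dr":[0,0,0]},{"travel":[0,0,-5],"dr":[0,0,0]},{"travel":[0,0,-8],"dr":[0,0,0]},{"travel":[3,0,-8],"dr":[0,0,0]},{"travel":[7,1,-8],"dr":[0,0,0]},{"travel":[12,2.4,-8],"dr":[0,0,0.035]},{"travel":[12,2.4,-5],"dr":[0,0,0.035]},{"travel":[12,2.4,-3],"dr":[0,0,0.035]}]'; python3 -c "
from h import *
go(.46,.27,.009,1.3)"
```

```text
t: 4.88
tool_pos: [0.459, 0.2703, 0.0549]
ee_rot: [-0.036, 3.141, 0.001]
force: [1.0, 0.0, -0.9]
grip_width: 0.271
grasp_force: 15.0
travel [-0.1, -0.03, 4.59] dr [0.0, 0.001, 0.0]
```

```bash
python3 -m inch '[{"travel":[0,0,1.5],"dr":[0,0,0]},{"travel":[0,0,3],"dr":[0,0,0]},{"travel":[0,0,4],"dr":[0,0,0]},{"travel":[0,0,4.4],"dr":[0,0,0]},{"travel":[0,0,4.6],"dr":[0,0,0]},{"travel":[0,0,4.6],"dr":[0,0,0]}]'; python3 -m inch '[{"travel":[0,0,0],"dr":[0,0,0]},{"travel":[0,0,0],"dr":[0,0,0]},{"travel":[0,0,0],"dr":[0,0,0]}]' 0; python3 -m inch '[{"travel":[0,0,-3],"dr":[0,0,0]},{"travel":[0,0,-7],"dr":[0,0,0]},{"travel":[0,0,-9],"dr":[0,0,0]},{"travel":[0,4,-9],"dr":[0,0,0]},{"travel":[0,6,-9],"dr":[0,0,0]},{"travel":[0,6,-9],"dr":[0,0,0]}]'; python3 -c "
from h import *
im=arm.get_image('side'); cv2.imwrite('pics/s2.png',cv2.resize(im['frame'][60:360,230:530],None,fx=2,fy=2))
go(.46,.3,.045,1.3)"
```

```text
t: 5.62
tool_pos: [0.4596, 0.2701, 0.0088]
ee_rot: [-0.035, 3.141, 0.0]
force: [0.3, -0.4, -0.9]
grip_width: 0.275
grasp_force: 15.0
t: 6.0
tool_pos: [0.4594, 0.27, 0.0085]
ee_rot: [-0.035, 3.141, 0.0]
force: [-0.8, 0.5, 0.1]
grip_width: 0.499
grasp_force: 0.0
t: 6.75
tool_pos: [0.4577, 0.3306, 0.0981]
ee_rot: [0.038, -3.141, 0.0]
force: [0.2, -0.4, -0.1]
grip_width: 0.5
grasp_force: 0.0
travel [-0.19, -2.98, 5.29] dr [-0.001, -0.001, 0.001]
```

View pics/s2.png

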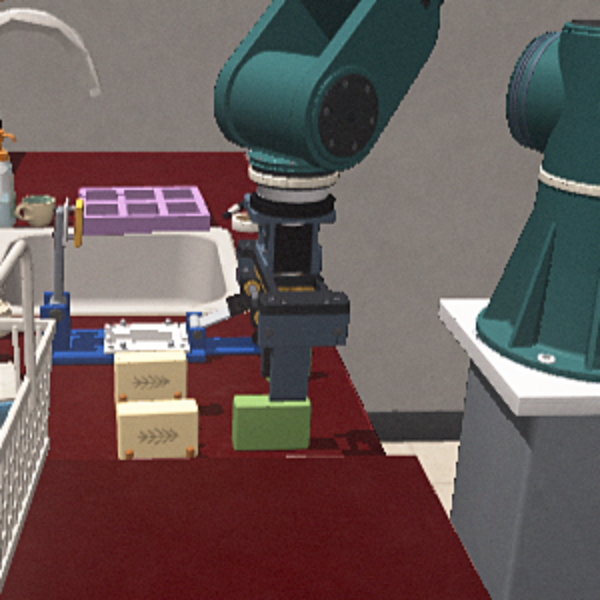

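The green bar stands on the counter in front of the rack, and the gripper is above and beside it. Now I shut the fingers and push near its top towards -y.

```bash
python3 -m inch '[{"travel":[-0.2,0,0],"dr":[0,0,0]},{"travel":[-0.2,0,2],"dr":[0,0,0]},{"travel":[-0.2,0,5.2],"dr":[0,0,0]},{"travel":[-0.2,0,5.2],"dr":[0,0,0]},{"travel":[-0.2,-1.5,5.2],"dr":[0,0,0]},{"travel":[-0.2,-3,5.2],"dr":[0,0,0]},{"travel":[-0.2,-3.6,5.2],"dr":[0,0,0]},{"travel":[-0.2,-4.2,5.2],"dr":[0,0,0]}]' 1; python3 -m inch '[{"travel":[0,-0.6,0],"dr":[0,0,0]},{"travel":[0,-1.2,0],"dr":[0,0,0]},{"travel":[0,-1.8,0],"dr":[0,0,0]},{"travel":[0,-2.4,0],"dr":[0,0,0]},{"travel":[0,-3,0],"dr":[0,0,0]},{"travel":[0,-3,0],"dr":[0,0,0]},{"travel":[0,-1,-5],"dr":[0,0,0]},{"travel":[0,6,-11],"dr":[0,0,0]}]'; python3 -m inch '[{"travel":[0,6,-4],"dr":[0,0,0]},{"travel":[0,12,-5],"dr":[0,0,0]},{"travel":[0,16,-5],"dr":[0,0,0]},{"travel":[0,16,-5],"dr":[0,0,0]}]' -1;python3 -c "
from h import *
im=arm.get_image('side'); cv2.imwrite('pics/s3.png',cv2.resize(im['frame'][60:360,230:530],None,fx=2,fy=2))
im=arm.get_image('top');f=im['frame']; cv2.imwrite('pics/t3.png',cv2.resize(f[150:350,200:440],None,fx=3,fy=3))
hsv=cv2.cvtColor(f,cv2.COLOR_BGR2HSV).astype(int); H,S,V=hsv[...,0],hsv[...,1],hsv[...,2]
print(rect(im,(H>35)&(H<75)&(S>50)&(V>120),.025))"
```

```text
t: 7.8
tool_pos: [0.4612, 0.2875, 0.047]
ee_rot: [-0.034, 3.141, 0.001]
force: [0.0, 0.6, 0.0]
grip_width: 0.004
grasp_force: 0.2
t: 8.8
tool_pos: [0.46, 0.3253, 0.1385]
ee_rot: [0.032, -3.141, 0.001]
force: [2.2, 0.4, -0.1]
grip_width: 0.006
grasp_force: 0.0
t: 9.3
tool_pos: [0.4561, 0.4883, 0.1873]
ee_rot: [-0.039, 3.141, 0.001]
force: [-0.2, -0.5, -0.1]
grip_width: 0.413
grasp_force: 0.0
[(416, 110, 55, 17, 26.0, [334.0, 268.0]), (459, 230, 75, 52, 1.7, [283.0, 249.0])]
```

View pics/t3.png

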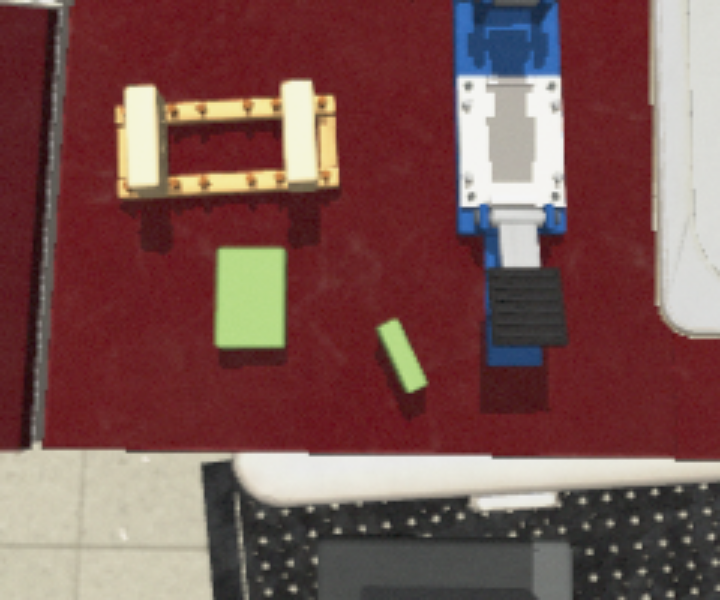

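The bar now lies flat with its centre at crop (251,298), world (0.459, 0.230) and yaw about 1.7°. The cream bars are unmoved and the nest is clear.

```bash
python3 -m inch '[{"travel":[-0.3,-6,0],"dr":[0,0,0]},{"travel":[-0.3,-12,0],"dr":[0,0,0]},{"travel":[-0.3,-18,1],"dr":[0,0,0]},{"travel":[-0.3,-23,4],"dr":[0,0,0]},{"travel":[-0.3,-25.8,8],"dr":[0,0,0]},{"travel":[-0.3,-25.8,10],"dr":[0,0,0]},{"travel":[-0.3,-25.8,10],"dr":[0,0,0]}]' -1; python3 -c "
from h import *
go(.459,.23,.006,1.7)"
```

```text
t: 10.28
tool_pos: [0.4641, 0.226, 0.086]
ee_rot: [0.032, -3.139, 0.002]
force: [0.2, 0.3, 0.5]
grip_width: 1.0
grasp_force: 0.0
travel [0.48, 0.42, 8.0] dr [-0.001, -0.003, -0.009]
```

```bash
python3 -m inch '[{"travel":[0.4,0.4,3],"dr":[0,0,0]},{"travel":[0.4,0.4,5.5],"dr":[0,0,0]},{"travel":[0.4,0.4,7],"dr":[0,0,0]},{"travel":[0.4,0.4,8],"dr":[0,0,0]},{"travel":[0.4,0.4,8],"dr":[0,0,0]}]' -1; python3 -m inch '[{"travel":[0,0,0],"dr":[0,0,0]},{"travel":[0,0,0],"dr":[0,0,0]},{"travel":[0,0,0],"dr":[0,0,0]},{"travel":[0,0,0],"dr":[0,0,0]},{"travel":[0,0,0],"dr":[0,0,0]}]' 1 15;  python3 -c "
from h import *
go(.587,.0235,.0264,1.3)"
```

```text
t: 10.9
tool_pos: [0.4611, 0.2314, 0.0071]
ee_rot: [0.035, -3.141, 0.0]
force: [-0.5, 0.1, 0.3]
grip_width: 1.001
grasp_force: 0.0
t: 11.52
tool_pos: [0.4612, 0.2314, 0.0073]
ee_rot: [-0.035, 3.141, -0.0]
force: [-0.9, -0.8, 6.0]
grip_width: 0.602
grasp_force: 15.0
travel [-12.11, -21.07, -1.91] dr [-0.0, 0.0, -0.0]
```

```bash
python3 -m inch '[{"travel":[0,0,-4],"dr":[0,0,0]},{"travel":[0,0,-9],"dr":[0,0,0]},{"travel":[-2,-4.5,-10],"dr":[0,0,0]},{"travel":[-5,-10,-10],"dr":[0,0,0]},{"travel":[-8.5,-15,-10],"dr":[0,0,0]},{"travel":[-11,-19,-10],"dr":[0,0,0]},{"travel":[-12.3,-21.1,-9],"dr":[0,0,0]},{"travel":[-12.3,-21.1,-7],"dr":[0,0,0]}]'; python3 -m inch '[{"travel":[0,0,0],"dr":[0,0,0]},{"travel":[0,0,0],"dr":[0,0,0]}]'; python3 -c "
from h import *
go(.5885,.0235,.0285,1.3)
im=arm.get_image('top');f=im['frame']; cv2.imwrite('pics/t4.png',cv2.resize(f[130:280,290:440],None,fx=4,fy=4))
im=arm.get_image('side');f=im['frame']; cv2.imwrite('pics/s4.png',cv2.resize(f[130:280,230:400],None,fx=4,fy=4))
"
```

```text
t: 12.52
tool_pos: [0.5894, 0.0225, 0.0764]
ee_rot: [-0.032, 3.14, 0.0]
force: [-0.7, 0.3, -1.1]
grip_width: 0.603
grasp_force: 15.0
t: 12.78
tool_pos: [0.588, 0.0243, 0.0768]
ee_rot: [0.037, -3.14, -0.0]
force: [-0.3, -0.3, -1.6]
grip_width: 0.601
grasp_force: 15.0
travel [-0.05, -0.08, 4.83] dr [0.0, -0.001, 0.001]
```

View pics/s4.png

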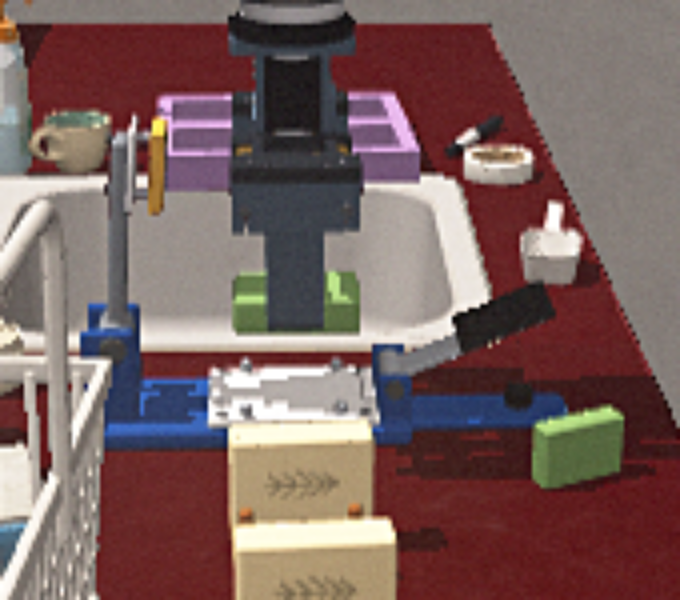

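The bar hangs level above the nest: bar at crop columns 233–359, nest plate at 208–380, so they are centred along x. Lowering it now.

```bash
python3 -m inch '[{"travel":[-0.05,-0.1,1.5],"dr":[0,0,0]},{"travel":[-0.05,-0.1,2.8],"dr":[0,0,0]},{"travel":[-0.05,-0.1,3.5],"dr":[0,0,0]},{"travel":[-0.05,-0.1,4],"dr":[0,0,0]},{"travel":[-0.05,-0.1,4.4],"dr":[0,0,0]},{"travel":[-0.05,-0.1,4.8],"dr":[0,0,0]},{"travel":[-0.05,-0.1,4.9],"dr":[0,0,0]},{"travel":[-0.05,-0.1,4.9],"dr":[0,0,0]}]'
```

```text
t: 13.88
tool_pos: [0.5894, 0.0222, 0.0282]
ee_rot: [-0.035, 3.141, -0.0]
force: [0.3, 0.9, -1.2]
grip_width: 0.599
grasp_force: 15.0
```

```bash
python3 -m inch '[{"travel":[0,0,0],"dr":[0,0,0]},{"travel":[0,0,0],"dr":[0,0,0]},{"travel":[0,0,0],"dr":[0,0,0]}]' -0.6; python3 -m inch '[{"travel":[0,0,-2],"dr":[0,0,0]},{"travel":[0,0,-6],"dr":[0,0,0]},{"travel":[0,0,-12],"dr":[0,0,0]},{"travel":[6,0,-14],"dr":[0,0,0]},{"travel":[10,0,-14],"dr":[0,0,0]},{"travel":[13.5,0,-14],"dr":[0,0,0]},{"travel":[13.5,0,-14],"dr":[0,0,0]}]' 1; python3 -c "
from h import *
go(.45,.022,.1,1.3)
im=arm.get_image('side');f=im['frame']; cv2.imwrite('pics/s5.png',cv2.resize(f[130:280,230:400],None,fx=4,fy=4))
hsv=cv2.cvtColor(f,cv2.COLOR_BGR2HSV).astype(int); H,S,V=hsv[...,0],hsv[...,1],hsv[...,2]
c=cv2.findContours(((H>35)&(H<75)&(S>50)).astype(np.uint8),0,1)[0]; print([cv2.boundingRect(x) for x in c if cv2.contourArea(x)>60])
print('pad',[np.round(d['pixel']) for d in arm.boxes_of('side','pad')])
for x in (-.04,.04):
  for y in (-.0275,.0275): print(np.round(proj(im,[.587+x,.0235+y,.045])))
"
```

```text
t: 14.25
tool_pos: [0.5894, 0.0222, 0.0282]
ee_rot: [-0.035, 3.141, -0.0]
force: [0.3, -0.1, -0.1]
grip_width: 0.801
grasp_force: 0.0
t: 15.12
tool_pos: [0.4527, 0.0192, 0.1692]
ee_rot: [-0.035, 3.141, -0.0]
force: [0.3, 0.1, 1.1]
grip_width: 0.063
grasp_force: 0.0
travel [0.27, 0.28, 6.92] dr [-0.0, 0.001, -0.0]
[(363, 231, 23, 21), (181, 225, 11, 35), (288, 216, 32, 16), (183, 199, 10, 19), (166, 161, 18, 51)]
pad [array([350., 212.]), array([321., 287.])]
[319. 215.]
[319. 223.]
[288. 216.]
[288. 224.]
```

View pics/s5.png

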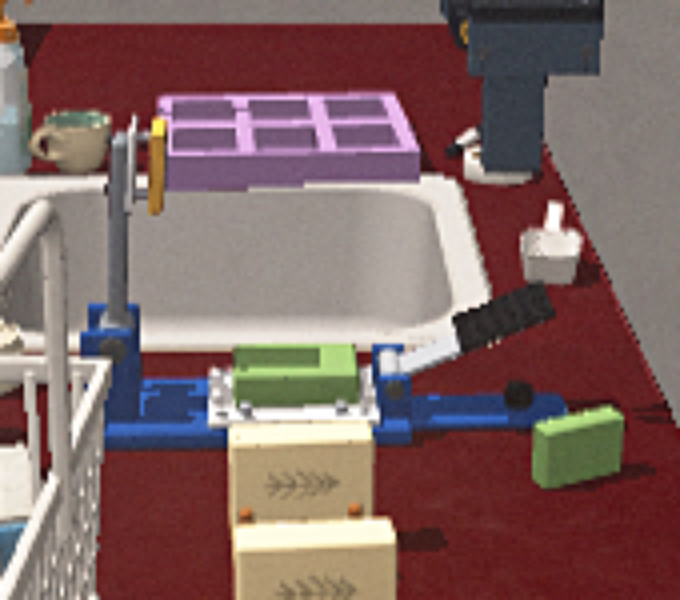

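The bar lies flat in the nest at pixels (288–320, 216–232), matching the predicted corners, and the treadle is up. Now I press the pad.

```bash
python3 -m inch '[{"travel":[0.3,0.1,3],"dr":[0,0,0]},{"travel":[0.3,0.1,6],"dr":[0,0,0]},{"travel":[0.3,0.1,8],"dr":[0,0,0]},{"travel":[0.3,0.1,8.8],"dr":[0,0,0]},{"travel":[0.3,0.1,9.6],"dr":[0,0,0]},{"travel":[0.3,0.1,10.4],"dr":[0,0,0]},{"travel":[0.3,0.1,11.2],"dr":[0,0,0]},{"travel":[0.3,0.1,11.8],"dr":[0,0,0]}]' 1;python3 -c "
from h import *
go(.45,.02,.037,1.3)"
```

```text
t: 16.23
tool_pos: [0.4512, 0.0202, 0.0497]
ee_rot: [0.035, -3.141, 0.0]
force: [-2.0, -0.4, 2.8]
grip_width: 0.005
grasp_force: 1.4
travel [0.12, -0.02, 1.27] dr [-0.0, -0.0, -0.0]
```

```bash
python3 -m inch '[{"travel":[0,0,0.4],"dr":[0,0,0]},{"travel":[0,0,0.8],"dr":[0,0,0]},{"travel":[0,0,1.1],"dr":[0,0,0]},{"travel":[0,0,1.2],"dr":[0,0,0]},{"travel":[0,0,1.2],"dr":[0,0,0]}]'
```

```text
t: 16.85
tool_pos: [0.451, 0.0201, 0.0382]
ee_rot: [0.035, -3.141, 0.0]
force: [-7.2, 0.3, 12.5]
grip_width: 0.004
grasp_force: 6.5
```

```bash
python3 -m inch '[{"travel":[0,0,0.1],"dr":[0,0,0]},{"travel":[0,0,0.2],"dr":[0,0,0]},{"travel":[0,0,0.2],"dr":[0,0,0]}]';python3 -m inch '[{"travel":[0,0,0.1],"dr":[0,0,0]},{"travel":[0,0,0.1],"dr":[0,0,0]},{"travel":[0,0,0.1],"dr":[0,0,0]}]'; python3 -c "
from h import *
im=arm.get_image('side');f=im['frame']; cv2.imwrite('pics/s6.png',cv2.resize(f[130:280,230:400],None,fx=4,fy=4))"
```

```text
t: 17.23
tool_pos: [0.451, 0.0202, 0.0366]
ee_rot: [0.035, -3.14, 0.0]
force: [-12.2, -0.5, 27.4]
grip_width: 0.005
grasp_force: 14.4
t: 17.6
tool_pos: [0.451, 0.0202, 0.0363]
ee_rot: [0.035, -3.14, 0.0]
force: [-19.0, -0.3, 48.2]
grip_width: 0.002
grasp_force: 24.7
```

View pics/s6.png

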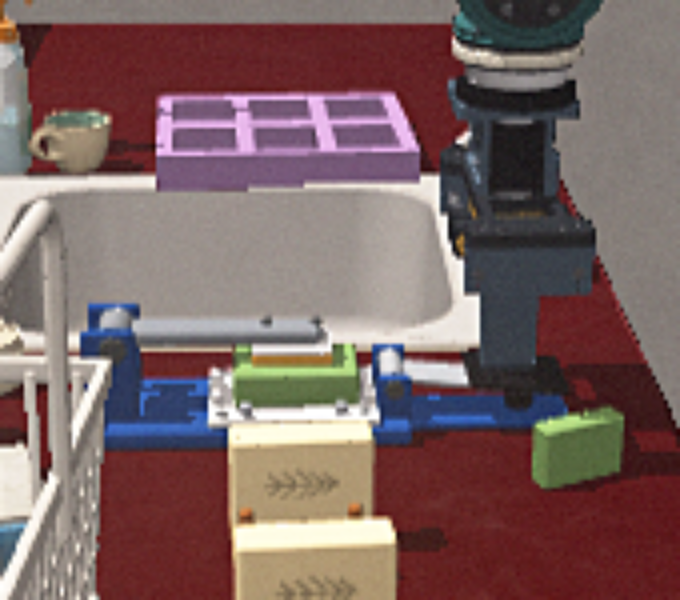

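The die bears on the bar at crop (290,358) with the treadle flat at its stop; the steep force rise confirms the stop. I ease off gently and retreat.

```bash
python3 -m inch '[{"travel":[0,0,-0.3],"dr":[0,0,0]},{"travel":[0,0,-0.9],"dr":[0,0,0]},{"travel":[0,0,-1.6],"dr":[0,0,0]},{"travel":[0,0,-2.3],"dr":[0,0,0]},{"travel":[0,0,-3],"dr":[0,0,0]},{"travel":[0,0,-3.8],"dr":[0,0,0]},{"travel":[0,0,-4.8],"dr":[0,0,0]},{"travel":[0,0,-6],"dr":[0,0,0]}]'; python3 -m inch '[{"travel":[0,0,-4],"dr":[0,0,0]},{"travel":[0,0,-8],"dr":[0,0,0]},{"travel":[0,0,-8],"dr":[0,0,0]},{"travel":[0,0,-8],"dr":[0,0,0]}]'; python3 -c "
from h import *
im=arm.get_image('side');f=im['frame']; cv2.imwrite('pics/s7.png',cv2.resize(f[130:280,230:400],None,fx=4,fy=4))"
```

```text
t: 18.65
tool_pos: [0.4508, 0.0202, 0.0957]
ee_rot: [0.035, -3.14, -0.0]
force: [0.2, -0.3, -0.2]
grip_width: 0.01
grasp_force: 0.0
t: 19.15
tool_pos: [0.4508, 0.0202, 0.1748]
ee_rot: [0.035, -3.141, -0.0]
force: [-0.1, 0.6, -0.1]
grip_width: 0.005
grasp_force: 0.0
```

View pics/s7.png

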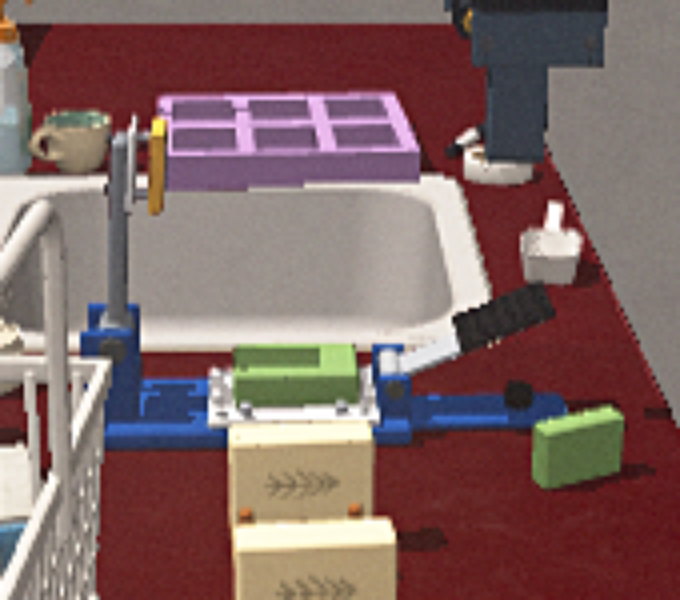

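The treadle and die arm are back at rest, the bar is still flat in the nest at crop (295,375), the cream bars still stand in the rack, and the gripper is clear.

```bash
python3 -c "
from workcell import arm
print(arm.sign_off())"
```

```text
the job is handed in; nothing more can be done
None
```

I handed the job in at about 19 s: the die was pressed onto the green bar at the treadle's stop, and the bar lies flat in the nest with the treadle back up and both cream bars standing in the rack. The stamp mark itself did not show in the side view, and the hand-in gave no verdict.

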